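# Lever open a dental control unit and plug in its power module

## Task

Fit the spare blue power module into the cream control unit: slip the blade of the plaster knife into the slot under the cover's front lip and lever the cover ajar with the knife, not with your fingers, then swing it up until it stands about upright. Lay the knife flat on the bench, clear of the unit, and plug the module upright into the black socket in the bay, fully home, leaving the cover standing open and the other things on the bench where they are.

Things in the scene. Friction and masses are not known exactly. Their poses are not given: they have to be found in the camera images.
- unit: Cream control unit, fixed: 190 wide (y); hollow bay x = -70 to 70 (inside 120 x 170), closed housing behind it to x = 140. Origin: bay's centre at bench level; x from its front (robot side) to its rear, z up. Its case (walls 100 high, sill, hinge, cover) stands h = 0 to 10 higher than listed poses say, on levelling screws: h is in no reading, feel or look for it. Chassis and socket do not rise.
- slot (a point): Middle of the pry slot's mouth in the front, at h = 0 (unit frame x = -70, z = 96.5): 60 wide, 7 high when shut, from the sill (z = 93 + h) to the cover's underside (100 + h). The steel sill, 70 wide, juts out from x = -95 to -70; its flat top runs on level over the front wall to x = -60, so a blade rested on it slides in along +x; 20 to 30 deep is enough.
- hinge (a point): Middle of the cover's hinge axis at h = 0 (unit frame x = 70, z = 100; really 100 + h). Axes as the unit's; the hinge runs along y.
- cover (a joint): Cream cover over the bay: plate 140 (x) x 190 (y) x 6, about 0.25 kg, hinged at its rear edge in the plane of its underside. 0 = shut and level, grows as the front lip rises, 1.57 = upright, stop at 1.9. It starts 0 to 0.04 ajar. The hinge is stiff (0.32 N m of friction): about 4 N at the lip lifts it, and it stays where it is left.
- knife: Plaster knife, 0.1 kg, 190 long, lying on the bench. Wooden handle 110 x 20 x 20 (x = -60 to 50), then a flat steel blade 80 long, 26 wide, 3 thick, level with the handle's mid-height (z = 10). Origin: on the handle's underside, 5 ahead of its middle; x points to the blade's tip, z up. It can turn a little in the grip.
- knife_tip (a point): Middle of the blade's end, 130 ahead of the knife's origin and 10 above its underside (the blade's faces are 1.5 above and below). Axes as the knife's.
- module: Blue power module, white patch on top, 76 tall, about 0.15 kg, standing upright on the bench: black plug foot 38 (x) x 28 (y) x 24 high, over it a blue case 46 (x) x 36 (y) x 52 high, a 4 shoulder all round. Origin: centre of the foot's underside; z up. It fits either way round.
- module_foot (a point): Centre of the underside of the module's foot (same as the module's origin).
- socket (a point): Centre of the mouth of the hole in the black socket block in the bay (unit frame x = -12, y = 0, z = 35). Hole 41 (x) x 31 (y), 24 deep, chamfered, long side along the unit's x; the module goes straight down until its shoulder meets the block (block top 70 x 80). Axes as the unit's.
- cast: Yellow plaster tooth cast, 64 across, 30 high: bystander. Origin: centre of its underside.
- cup: White plastic cup, 64 across, 60 high: bystander. Origin: centre of its underside.
- pump: Clear plastic bottle, 64 across, 170 high: bystander. Origin: centre of its underside.
- burner: Steel burner with a blue foot 90 across, 130 high: bystander. Origin: centre of its underside.
- pliers: Red-handled pliers lying flat, 170 long: bystander. Origin near the pivot.
- brush: Bench brush lying flat: bystander. Origin at its underside.
There are look-alikes about, which are no part of the job. There is more than one size of the module; the one meant has the size given above.

How it is judged (in metres and radians):
On the way, in this order (a step that is already met when the one before it is completed fails the run):
1. the cover is levered ajar by the knife: raised past 0.12 rad while resting on the knife (value of joint cover above 0.12 rad and contact force between knife and cover above 0.3 N), for 0.1 s.
2. the cover is swung up past 1.3 rad (value of joint cover above 1.3 rad), for 0.2 s.
At the end, for the whole second after the job is handed in: Cover open past 1.3 rad; module's foot at least 20 of 24 mm deep in the socket, within 4 mm of its centre, within 0.08 rad of upright and 0.12 rad of square; knife flat on the bench (origin and tip under 25 mm high), not touching the unit; both at rest (value of joint cover above 1.3 rad and z of module_foot in the frame of socket below -0.02 m and horizontal distance between module_foot and socket below 0.004 m and angle between the z axis of module and the z axis of unit, either way round below 0.08 rad and angle between the x axis of module and the x axis of unit, either way round below 0.12 rad and linear speed of each of module, knife below 0.02 m/s and height (world z) of each of knife, knife_tip below 0.025 m and contact force between knife and unit below 0.1 N).
It fails at once if the fingers lift or press the cover (over 1 N) before it is ajar by 0.12 rad (contact force between the fingers and cover above 1 N and value of joint cover below 0.12 rad).
It fails at once if a bystander (cast, cup, bottle, burner, pliers or brush) is moved more than 30 mm (distance of any of cast, cup, pump, burner, pliers, brush from where it was at the start of the episode above 0.03 m).
It also fails if it takes over 72 s, if anything falls off the work surface, if the arm or the gripper's body presses on something with over 40 N, if the wrist force passes 120 N, or if a joint passes its speed limit or range.

## Robot

A 6-joint arm with a two-finger parallel gripper is mounted at the origin on the work surface. World frame = base frame: x ahead of the robot, y to its left, z up, the work surface at z = 0. Lengths are in m, angles in degrees, forces in N, time in s.
With the tool pointing down it reaches from about 0.4 to 0.825 m from the base axis. Payload 7 kg.
Tool frame: the origin (TCP) lies on the centre line of the jaws, within the pads' length; the fingertips stand 19 mm ahead of it and the grasp point (between the pads) is the TCP (r.tips_ahead is the distance from the TCP to the fingertips, in m); z points along the fingers, y is the line along which they close (so a half turn about z gives the same grasp; the last joint's range is limited). The gripper opens to 88 mm and grips with 3 to 60 N. Pads are 19 mm wide; open, the fingers measure 130 mm over their backs; the gripper's body (78 mm by 193 mm) begins 47 mm behind the grasp point.
Start: joints at [-56.03, 20.546, 0.682, 0, -70.136, -16.507], TCP at [0.203, -0.644, 0.246] pointing down, gripper open.
Joint ranges: [-176.03, 176.03], [-82.01, 121.73], [-58.28, 71.71], [-173.87, 95.51], [-174.79, -0.11], [-173.66, 173.66]. Speed limits (degrees/s): [136.94, 136.94, 172.46, 180, 180, 180].

## Interface

Orientations are given as [roll, pitch, yaw] about the fixed x, y, z axes, in that order (R = Rz(yaw) Ry(pitch) Rx(roll)).
In Python, from plant import r, viewer, close_job gives the robot as it stands. The module is installed in compiled form; this text tells all that it offers.
- The arm moves only by the tool arm_command, never from a script. Its arguments are lists of equal length, an entry for each row: "travel": the shift along the world's x, y, z scaled (see below), a list of three; "delta_rot": the turn, a rotation vector about the world's x, y, z scaled (see below), a list of three. In form: {"travel": [[dx, dy, dz], ...], "delta_rot": [[rx, ry, rz], ...]}. A call has 1 to 20 rows; each row is the pose to reach, as a shift and turn from the pose commanded when the call began; what a row does not reach only later rows make up. The controller multiplies each number of a shift by 0.5 m and each number of a turn by 90 degrees. A row lasts 1/8 s, in which the tool goes at most 62.5 mm and 10.7 degrees, less where a joint would pass 70% of its speed; a pose out of reach is approached as far as the arm can. A call with a number of a shift or a turn outside -1 to 1 is refused whole. A call with a gripper value outside its range is refused whole. "grip" is the opening, from 0 (shut) to 1 (fully open), set as the call begins (left out, the last holds). The fingers move at their own pace and stop on an object; "newtons" is the grip in N (left out, the last holds). Time passes only in rows, so rows that repeat a pose let the fingers close. It gives the time, the measured TCP pose, the force, the opening and the grip force at its end, in the units of the state.
- r.get_state(): the state, without advancing time (a new reading comes with each control period).
- viewer.capture(name): name is "side" or "top" or "wrist"; returns a dict with "img" (480x640x3 uint8, red, green, blue), "camera_matrix" (3x3 intrinsics, pixels), "distortion" ([k1, k2, p1, p2, k3] as OpenCV has them; the pictures are not rectified), "R" (3x3) and "t" (3): a world point X has camera coordinates R X + t; the wrist camera has in their place "mount" (4x4, takes a point from camera to tool coordinates, whose origin is the TCP and whose axes are the flange's). Camera axes: x right, y down, z forward; pixel columns grow to the right and rows downward; lengths in m; the calibration is good to about 2 mm. A picture is of the moment at which its call begins: read the wrist's pose just before it. There is no depth.
- close_job(): hands the job in; it is judged then, once.
The state is a dict: "time_s": time; "joints": joint angles; "qd": joint speeds; "joint_torque": joint torques, N m; "tcp_pos": TCP position; "eef_rot": TCP orientation; "contact_force": force on the tool from outside, world axes, zero at the start; "moment": the same for the moment, N m; "gripper_width": finger opening in m; "gripper_force": force on a finger pad.
Only numpy, scipy, OpenCV 4.12 (cv2) and the standard library are available. Lean on these libraries where they do the work, as an engineer would, in place of code of your own. Each camera call takes 0.05 s, during which the arm holds its last target. There are 200 camera calls.

## Working session

There is one attempt and no reset: what is moved stays moved. The work goes in short steps, Python scripts to look and compute and a tool call to move; the robot and the scene stay as the last step left them, time stands still between calls to the robot, and variables do not carry over. Pictures are saved under pics/ and viewed, at most 10 in all, crops included, and the job is handed in when it is done.

Besides the shell and the picture viewer there is one more tool, called after "Emit:" as name(argument=value, ...) on one line, values as JSON. arm_command: Moves the arm, as the interface text tells. Shifts and turns lie within -1 to 1; 1 stands for 0.5 m of shift or 90 degrees of turn. Its arguments: {"type":"object","properties":{"travel":{"type":"array"},"delta_rot":{"type":"array"},"grip":{"type":"number"},"newtons":{"type":"number"}},"required":["travel","delta_rot"]}

```bash
mkdir -p pics; ls; cat > h.py <<'E'
import numpy as np, cv2
from plant import r, viewer, close_job
from scipy.spatial.transform import Rotation as Ro
def cap(n,save=None):
    s=r.get_state(); c=viewer.capture(n)
    if n=="wrist":
        T=np.eye(4); T[:3,:3]=Ro.from_euler('xyz',s['eef_rot'],degrees=True).as_matrix(); T[:3,3]=s['tcp_pos']
        M=np.linalg.inv(T@np.array(c['mount'])); c['R']=M[:3,:3]; c['t']=M[:3,3]
    c['R']=np.array(c['R']);c['t']=np.array(c['t']).ravel();c['K']=np.array(c['camera_matrix']);c['d']=np.array(c['distortion'])
    if save: cv2.imwrite(f'pics/{save}.png',c['img'][:,:,::-1]); np.savez(f'pics/{save}.npz',img=c['img'],R=c['R'],t=c['t'],K=c['K'],d=c['d'])
    return c
def load(n): return dict(np.load(f'pics/{n}.npz'))
def ray(c,uv):
    p=cv2.undistortPoints(np.array(uv,float).reshape(-1,1,2),c['K'],c['d']).reshape(-1,2)
    d=np.c_[p,np.ones(len(p))]@c['R']; return -c['R'].T@c['t'], d/np.linalg.norm(d,axis=1)[:,None]
def onz(c,uv,z):
    o,d=ray(c,uv); return o+d*((z-o[2])/d[:,2])[:,None]
def tri(cs,uvs):
    A=np.zeros((3,3));b=np.zeros(3);L=[]
    for c,u in zip(cs,uvs):
        o,d=ray(c,u);P=np.eye(3)-np.outer(d[0],d[0]);A+=P;b+=P@o;L.append((P,o))
    x=np.linalg.solve(A,b); return x,[np.linalg.norm(P@(x-o)) for P,o in L]
def proj(c,X):
    return cv2.projectPoints(np.array(X,float).reshape(-1,3),cv2.Rodrigues(c['R'])[0],c['t'],c['K'],c['d'])[0].reshape(-1,2)
E
python3 - <<'E'
from h import *
print(r.get_state())
for n in("top","side"):
    c=cap(n,n); print(n,-c['R'].T@c['t'],c['R'][2])
E
```

```text
pics
{'time_s': 0.0, 'joints': array([-5.60296246e+01,  2.05907153e+01,  6.31722174e-01, -2.13197833e-02,
       -7.01367506e+01, -1.65077293e+01]), 'qd': array([ 0.07533798, -0.10415011, -0.02039155, -0.04266608,  0.05117462,
       -0.01051729]), 'joint_torque': array([ 4.92872332e-04, -5.82720244e+01,  2.93052399e+01,  6.99735001e+00,
        6.73428556e-03, -2.09383011e-04]), 'tcp_pos': array([ 0.20239621, -0.64343225,  0.24461144]), 'eef_rot': array([ 1.79902507e+02, -7.99214087e-03, -1.62544608e+02]), 'contact_force': array([ 0.32975367, -0.00613605,  0.07956059]), 'moment': array([ 0.00273515,  0.02031085, -0.02471299]), 'gripper_force': 0.0, 'gripper_width': 0.08773443114696586}
top [0.48818725 0.02459805 1.32596141] [ 0.04932124 -0.00477346 -0.99877156]
side [-0.5820786  -0.57369934  1.08338748] [ 0.70535281  0.36764555 -0.60606448]
```

View pics/top.png

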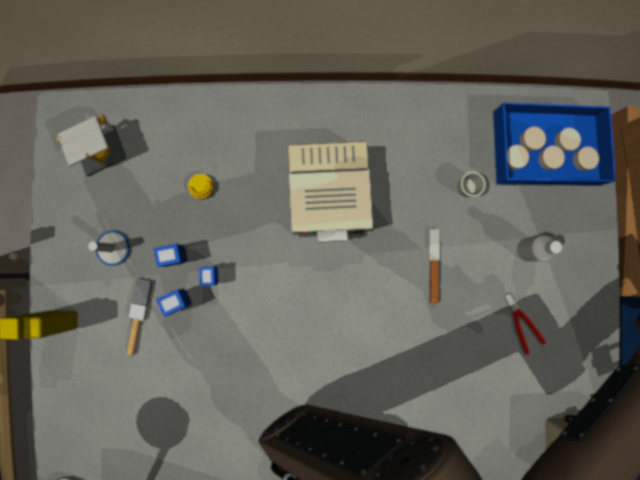

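View pics/side.png

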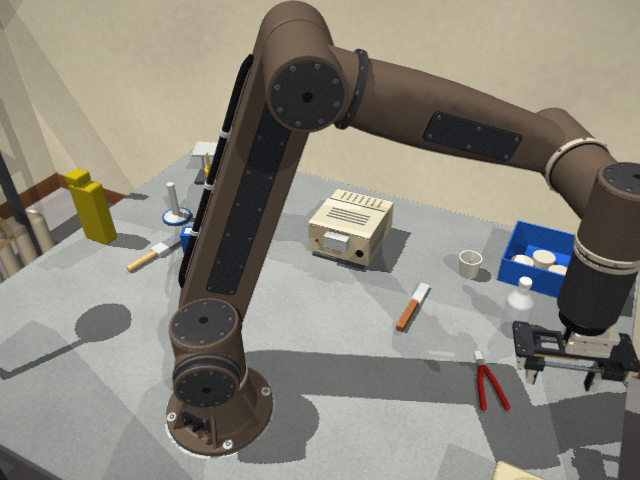

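The top view shows the unit at (331,187) with its sill at (332,236), a knife with a brown handle at (434,265) and a wide-bladed tool at (138,315). Three blue blocks stand at (168,255), (208,275) and (173,302). In the side view the arm hides the blocks, and the knife is at (413,307).

```bash
python3 - <<'E'
from h import *
c=load('top'); im=c['img']; hsv=cv2.cvtColor(im,cv2.COLOR_RGB2HSV)
def blobs(m,z,name,lo=30,box=None):
    m=m.astype(np.uint8)
    if box: k=np.zeros_like(m); k[box[1]:box[3],box[0]:box[2]]=1; m=m*k
    for q in cv2.findContours(m,cv2.RETR_EXTERNAL,cv2.CHAIN_APPROX_NONE)[0]:
        if cv2.contourArea(q)<lo: continue
        w=onz(c,q.reshape(-1,2).astype(float),z); rc=cv2.minAreaRect((w[:,:2]*1000).astype(np.float32))
        print(name,q.reshape(-1,2).mean(0).round(1),np.round(rc[0],1),np.round(rc[1],1),round(rc[2],1))
H,S,V=hsv[...,0],hsv[...,1],hsv[...,2]
blobs((H>100)&(H<130)&(S>100),.07,'blue')
for z in(.05,.076): blobs((S<70)&(V>150),z,'white%g'%z,20,(140,230,240,330))
blobs((H<15)&(S>120),.02,'brown',20,(400,220,460,320))
blobs((H<25)&(S>90),.02,'lefthandle',20,(110,300,160,370))
blobs((S<45)&(V>160),.0115,'steel',20,(400,220,460,270))
a=cv2.resize(im[225:365,105:265],None,fx=4,fy=4,interpolation=3); b=cv2.resize(im[130:250,270:390],None,fx=4,fy=4,interpolation=3)
b=cv2.copyMakeBorder(b,0,0,0,0,0); 
cv2.imwrite('pics/mods.png',a[:,:,::-1])
print(hsv[265,434],hsv[240,434],hsv[236,332])
E
```

```text
blue [628.6 328.5] [ 308.5 -790. ] [ 56.  176.9] 89.3
blue [173.2 301.9] [403.6 373.6] [50.2 76.6] 24.2
blue [207.9 275.8] [466.1 287.5] [48.8 44.5] 0.0
blue [169.1 255. ] [518.7 383.5] [49.9 76.6] 11.5
blue [120.5 248.1] [536.2 514.3] [55.3 83.3] 87.0
blue [553.7 144.6] [ 796.7 -593.2] [212.  330.2] 0.1
white0.05 [141.4 312.1] [375.7 460.2] [10.4 35.1] 89.7
white0.05 [169.9 302.8] [399.8 388.1] [26.8 40. ] 26.2
white0.05 [206.5 275.8] [467.  295.4] [17.6 27.3] 90.0
white0.05 [166.1 254.9] [519.1 398.1] [27.  40.3] 10.9
white0.076 [141.4 312.1] [377.9 451.3] [10.2 34.4] 89.7
white0.076 [169.9 302.8] [401.6 380.7] [26.3 39.2] 26.2
white0.076 [206.5 275.8] [467.4 289.9] [17.3 26.7] 90.0
white0.076 [166.1 254.9] [518.5 390.4] [26.5 39.5] 10.9
brown [434.3 281.5] [ 447.2 -276.7] [ 20.7 104.4] 89.3
lefthandle [132.9 337. ] [308.2 495.4] [19.8 91.2] 78.7
steel [434.3 244.2] [ 543.1 -280. ] [20.9 72.2] 89.0
[ 13 183 138] [ 28  19 173] [ 30  17 183]
```

View pics/mods.png

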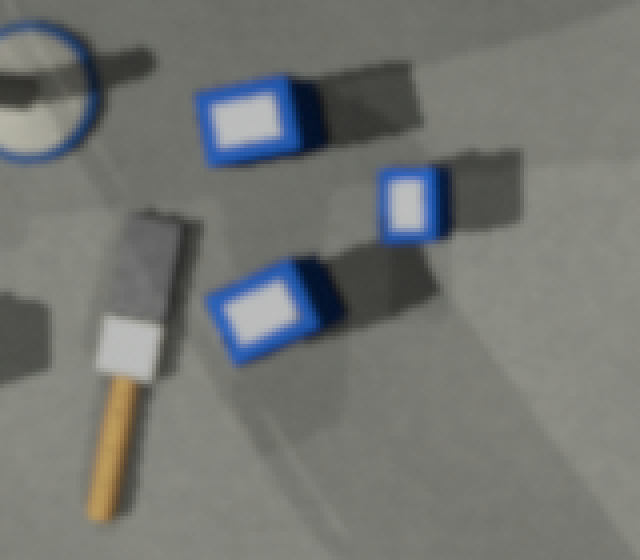

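The small block at (208,275) has a top of about 35x44 mm, which fits the 46x36 module. The two at (168,255) and (173,302) measure about 58x47 mm, so they are oversize look-alikes. For the knife, (434,265) is a narrow blade on a wooden handle and (138,315) is the brush. I'll check both up close with the wrist camera.

```bash
python3 - <<'E'
from h import *
c=viewer.capture("wrist"); print(np.round(c['mount'],4), c['camera_matrix'], c['distortion'], r.tips_ahead)
E
```

```text
[[-0.000e+00 -9.525e-01 -3.047e-01  8.360e-02]
 [ 1.000e+00 -2.000e-04  4.000e-04 -8.000e-04]
 [-4.000e-04 -3.047e-01  9.525e-01 -1.393e-01]
 [ 0.000e+00  0.000e+00  0.000e+00  1.000e+00]] [[421.47698973   0.         320.71284503]
 [  0.         421.47698973 237.2345383 ]
 [  0.           0.           1.        ]] [-0.07491925  0.          0.          0.          0.        ] 0.019
```

Emit:
arm_command(travel=[[0.334,0.734,0.108],[0.334,0.734,0.108],[0.334,0.734,0.108],[0.334,0.734,0.108],[0.334,0.734,0.108],[0.334,0.734,0.108],[0.334,0.734,0.108],[0.334,0.734,0.108],[0.334,0.734,0.108],[0.334,0.734,0.108]], delta_rot=[[0,0,-0.194],[0,0,-0.194],[0,0,-0.194],[0,0,-0.194],[0,0,-0.194],[0,0,-0.194],[0,0,-0.194],[0,0,-0.194],[0,0,-0.194],[0,0,-0.194]])

```text
time_s: 1.4
tcp_pos: [0.3691, -0.2775, 0.2992]
eef_rot: [180.0, -0.0, 179.9]
contact_force: [-0.2, 0.1, -0.6]
gripper_width: 0.0874
gripper_force: 0.0
```

```bash
python3 - <<'E'
from h import *
c=cap("wrist","wk"); im=c['img']; hsv=cv2.cvtColor(im,cv2.COLOR_RGB2HSV);H,S,V=cv2.split(hsv)
m=((H<18)&(S>120)).astype(np.uint8)
for q in cv2.findContours(m,cv2.RETR_EXTERNAL,cv2.CHAIN_APPROX_NONE)[0]:
    if cv2.contourArea(q)<300: continue
    w=onz(c,q.reshape(-1,2).astype(float),.02); print(q.reshape(-1,2).mean(0),cv2.minAreaRect((w[:,:2]*1000).astype(np.float32)))
t=load('top'); print(onz(t,[[332,236],[292,232],[371,228],[289,144],[367,143],[290,172],[369,170]],.1))
cv2.imwrite('pics/wk_s.png',im[:,:,::-1])
E
```

```text
[321.53181818 259.55454545] ((446.2416687011719, -277.6295166015625), (19.62211799621582, 107.97441101074219), 89.33666229248047)
[ 82.36890951 136.73317865] ((317.442138671875, -516.0864868164062), (116.48834228515625, 64.5346450805664), 28.725238800048828)
[[ 0.56009401 -0.01497717  0.1       ]
 [ 0.5702503   0.08008571  0.1       ]
 [ 0.57860657 -0.10817359  0.1       ]
 [ 0.78308202  0.08672971  0.1       ]
 [ 0.78468453 -0.10161538  0.1       ]
 [ 0.71455835  0.08442232  0.1       ]
 [ 0.71846785 -0.10536467  0.1       ]]
```

View pics/wk_s.png

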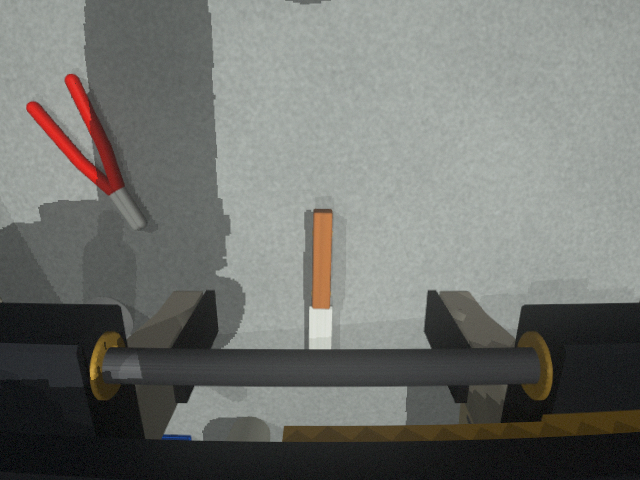

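The frame shows the knife handle from (322,210) to (322,308) with the steel blade running on behind the gripper, and the red pliers at (90,150). Rows below about 290 are hidden by the gripper. Next I'll look at the unit.

Emit:
arm_command(travel=[[0.66,0.534,0.2],[0.66,0.534,0.2],[0.66,0.534,0.2],[0.66,0.534,0.2],[0.66,0.534,0.2],[0.66,0.534,0.2],[0.66,0.534,0.2],[0.66,0.534,0.2],[0.66,0.534,0.2],[0.66,0.534,0.2]], delta_rot=[[0,0,0],[0,0,0],[0,0,0],[0,0,0],[0,0,0],[0,0,0],[0,0,0],[0,0,0],[0,0,0],[0,0,0]])

```text
time_s: 2.7
tcp_pos: [0.6989, -0.0112, 0.3998]
eef_rot: [-180.0, 0.0, 179.9]
contact_force: [-0.5, 0.1, 0.4]
gripper_width: 0.0874
gripper_force: 0.0
```

```bash
python3 - <<'E'
from h import *
cap("wrist","wu1"); cap("side","side2")
E
```

```text
(no output)
```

View pics/wu1.png

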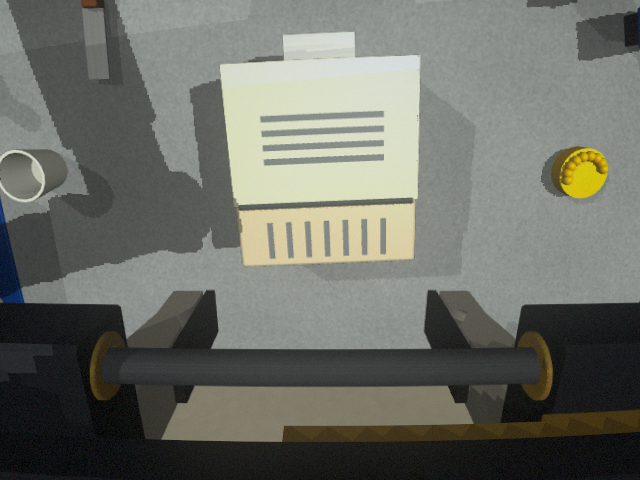

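The unit fills the middle of the frame. The sill's outer edge runs from (284,35) to (354,33), the cover lip from (221,66) to (419,56), and the hinge gap from (240,207) to (412,200). The knife's blade tip is at (98,78) and the cast at (580,173).

Emit:
arm_command(travel=[[-0.36,0,-0.2],[-0.36,0,-0.2],[-0.36,0,-0.2],[-0.36,0,-0.2],[-0.36,0,-0.2],[-0.36,0,-0.2]], delta_rot=[[0,0,0],[0,0,0],[0,0,0],[0,0,0],[0,0,0],[0,0,0]])

```text
time_s: 3.55
tcp_pos: [0.5203, -0.01, 0.3007]
eef_rot: [180.0, 0.1, 180.0]
contact_force: [1.1, -0.6, 0.4]
gripper_width: 0.0878
gripper_force: 0.0
```

```bash
python3 - <<'E'
from h import *
a=load('wu1'); b=cap("wrist","wu2")
im1=a['img'][0:290,180:480]; im2=b['img'][60:360,150:500]
k=np.zeros((600,720,3),np.uint8); k[:580,:600]=cv2.resize(im1,(600,580))
cv2.imwrite('pics/wu2c.png',cv2.resize(im2,(700,600),interpolation=3)[:,:,::-1])
E
```

```text
(no output)
```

View pics/wu2c.png

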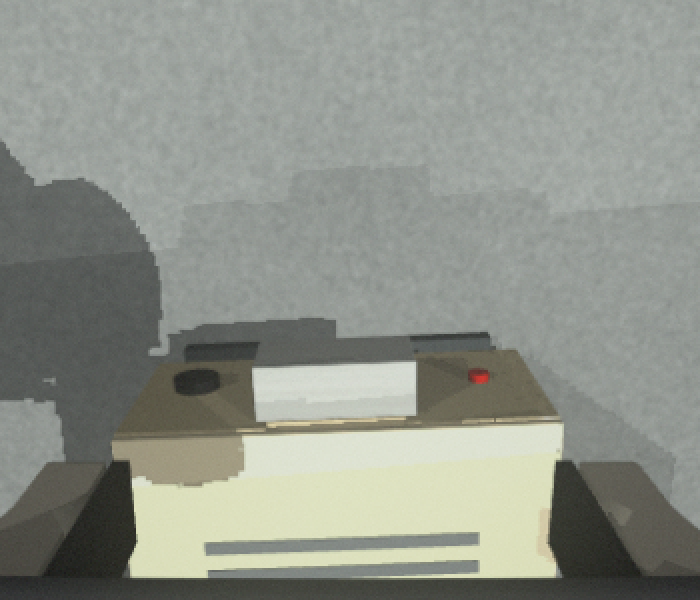

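This crop of the second wrist view shows the steel sill with corners at (253,367), (415,362), (417,416) and (257,420). The cover's lip edge runs from (114,437) to (562,423).

```bash
python3 - <<'E'
from h import *
a=load('wu1');b=load('wu2')
def edge(c,u0,u1,v0,v1,sg=1):
    # subpixel strongest (sign sg) vertical gradient per column -> line fit
    g=cv2.GaussianBlur(cv2.cvtColor(c['img'],cv2.COLOR_RGB2GRAY).astype(float),(0,0),1); P=[]
    for u in range(u0,u1):
        d=sg*np.diff(g[v0:v1,u]); i=d.argmax()
        if 0<i<len(d)-1: i=i+.5*(d[i-1]-d[i+1])/(d[i-1]-2*d[i]+d[i+1])
        P.append((u,v0+i+.5))
    P=np.array(P); 
    for _ in range(5):
        k=np.polyfit(P[:,0],P[:,1],1); e=P[:,1]-np.polyval(k,P[:,0]); P=P[abs(e)<max(.4,1.5*e.std())]
    return k,e.std(),len(P)
def vedge(c,v0,v1,u0,u1,sg):
    c2=dict(c); c2['img']=np.ascontiguousarray(c['img'].transpose(1,0,2)); return edge(c2,v0,v1,u0,u1,sg)
def X(l,vl): # line v=k u+b with u=m v+n
    k,bb=l[0];m,n=vl[0];v=(k*n+bb)/(1-k*m);return (m*v+n,v)
def rp(name,*q): print(name,[ (np.round(x[0],3),round(x[1],2),x[2]) for x in q])
so1=edge(a,290,350,27,40); so2=edge(b,282,354,236,249)
l1=vedge(a,37,55,278,290,1); r1=vedge(a,37,53,349,360,-1); l2=vedge(b,246,266,270,284,1); r2=vedge(b,246,264,352,364,-1)
rp('sill',so1,so2,l1,r1,l2,r2)
for n,p,q in(('silloutL',X(so1,l1),X(so2,l2)),('silloutR',X(so1,r1),X(so2,r2))):
    print(n,np.round(p,1),np.round(q,1),*tri((a,b),(p,q)))
c1=edge(a,226,280,60,72); c1b=edge(a,358,415,52,66); c2=edge(b,275,425,265,285)
rp('lip',c1,c1b,c2)
L1=vedge(a,75,190,218,245,1);R1=vedge(a,70,190,410,425,-1)
hg=edge(a,250,405,190,212,-1);hg2=edge(a,250,405,195,215,1)
rp('cov',L1,R1,hg,hg2)
L=X(c1,L1);R=X(c1b,R1);HL=X(hg,L1);HR=X(hg,R1);print(L,R,HL,HR)
for z in(.106,.116):print(z,onz(a,[L,R,HL,HR],z).round(4).tolist())
for u in(280,320,400): # same lip point in two views via x-plane: cross intersect
    p=onz(a,[(u,np.polyval(c1[0] if u<300 else c1b[0],u))],.11)
rr=vedge(a,215,255,238,250,1);rq=vedge(a,215,250,405,418,-1);rb=edge(a,255,405,255,270,-1);rp('rear',rr,rq,rb)
E
```

```text
sill [(array([-0.049, 48.397]), np.float64(0.12), 60), (array([-4.20000e-02,  2.55239e+02]), np.float64(0.11), 72), (array([6.50000e-02, 2.79929e+02]), np.float64(0.09), 18), (array([2.30000e-02, 3.53329e+02]), np.float64(0.01), 16), (array([8.0000e-02, 2.5597e+02]), np.float64(0.08), 20), (array([1.00000e-03, 3.57316e+02]), np.float64(0.02), 18)]
silloutL [282.2  34.6] [275.4 243.6] [ 0.55122567 -0.04895971  0.10184688] [np.float64(0.00019213834815285231), np.float64(0.00019213834815283483)]
silloutR [354.   31.1] [357.6 240.2] [0.548171   0.02026359 0.10183344] [np.float64(0.00014832405630760376), np.float64(0.0001483240563076057)]
lip [(array([-6.3000e-02,  7.7974e+01]), np.float64(0.15), 50), (array([-3.8000e-02,  7.0311e+01]), np.float64(0.17), 57), (array([-4.0000e-02,  2.8823e+02]), np.float64(0.11), 150)]
cov [(array([1.04000e-01, 2.12212e+02]), np.float64(0.11), 114), (array([-1.80000e-02,  4.20765e+02]), np.float64(0.15), 120), (array([-4.30000e-02,  2.14763e+02]), np.float64(0.07), 155), (array([-4.30000e-02,  2.20548e+02]), np.float64(0.09), 155)]
(np.float64(218.89614657765617), np.float64(64.10600784752762)) (np.float64(419.78193031603183), np.float64(54.55242565375856)) (np.float64(233.55408376681697), np.float64(204.69674663672274)) (np.float64(417.2185993185822), np.float64(196.78096153124653))
0.106 [[0.5779, -0.1105, 0.106], [0.5694, 0.0836, 0.106], [0.7179, -0.1041, 0.106], [0.7096, 0.0895, 0.106]]
0.116 [[0.5788, -0.1082, 0.116], [0.5705, 0.0814, 0.116], [0.7156, -0.102, 0.116], [0.7074, 0.0871, 0.116]]
rear [(array([2.60000e-02, 2.34716e+02]), np.float64(0.73), 34), (array([-2.90000e-02,  4.20621e+02]), np.float64(0.15), 35), (array([-4.00000e-02,  2.75089e+02]), np.float64(0.11), 150)]
```

Emit:
arm_command(travel=[[-0.062,-0.536,-0.3],[-0.062,-0.536,-0.3],[-0.062,-0.536,-0.3],[-0.062,-0.536,-0.3],[-0.062,-0.536,-0.3],[-0.062,-0.536,-0.3],[-0.062,-0.536,-0.4],[-0.062,-0.536,-0.48],[-0.062,-0.536,-0.53],[-0.062,-0.536,-0.556],[-0.062,-0.536,-0.556]], delta_rot=[[0,0,0],[0,0,0],[0,0,0],[0,0,0],[0,0,0],[0,0,0],[0,0,0],[0,0,0],[0,0,0],[0,0,0],[0,0,0]])

```text
time_s: 4.97
tcp_pos: [0.4892, -0.2777, 0.0214]
eef_rot: [-180.0, -0.0, -180.0]
contact_force: [-0.8, 0.0, 0.3]
gripper_width: 0.0879
gripper_force: 0.0
```

Emit:
arm_command(travel=[[0,0,0],[0,0,0],[0,0,0],[0,0,0],[0,0,0],[0,0,0],[0,0,0],[0,0,0]], delta_rot=[[0,0,0],[0,0,0],[0,0,0],[0,0,0],[0,0,0],[0,0,0],[0,0,0],[0,0,0]], grip=0, newtons=60)

```text
time_s: 5.98
tcp_pos: [0.4885, -0.2778, 0.0215]
eef_rot: [180.0, -0.0, -180.0]
contact_force: [-0.2, 0.5, -0.5]
gripper_width: 0.0196
gripper_force: 59.9
```

Emit:
arm_command(travel=[[0,0,0.12],[0,0.06,0.24],[-0.03,0.18,0.256],[-0.034,0.3,0.256],[-0.034,0.42,0.256],[-0.034,0.52,0.256],[-0.034,0.52,0.24],[-0.034,0.52,0.22],[-0.034,0.52,0.2],[-0.034,0.52,0.2],[-0.034,0.52,0.2]], delta_rot=[[0,0,0],[0,0,0.0278],[0,0,0.0278],[0,0,0.0278],[0,0,0.0278],[0,0,0.0278],[0,0,0.0278],[0,0,0.0278],[0,0,0.0278],[0,0,0.0278],[0,0,0.0278]])

```text
time_s: 7.35
tcp_pos: [0.4716, -0.0186, 0.1215]
eef_rot: [-180.0, -0.0, -177.6]
contact_force: [0.2, 0.3, -1.3]
gripper_width: 0.0196
gripper_force: 59.9
```

```bash
python3 - <<'E'
from h import *
print(r.get_state()['contact_force'],r.get_state()['moment'],r.get_state()['tcp_pos'])
t=cap("top","top3"); s=cap("side","side3"); w=cap("wrist","w3")
a=cv2.resize(t['img'][190:310,270:400],None,fx=3,fy=3,interpolation=3); b=cv2.resize(s['img'][180:300,290:420],None,fx=3,fy=3,interpolation=3)
cv2.imwrite('pics/ins.png',np.hstack([a,b])[:,:,::-1])
E
```

```text
[ 0.21472897  0.31160696 -1.33757939] [ 0.03229333 -0.08544625 -0.00393618] [ 0.47159971 -0.0185834   0.12148325]
```

View pics/ins.png

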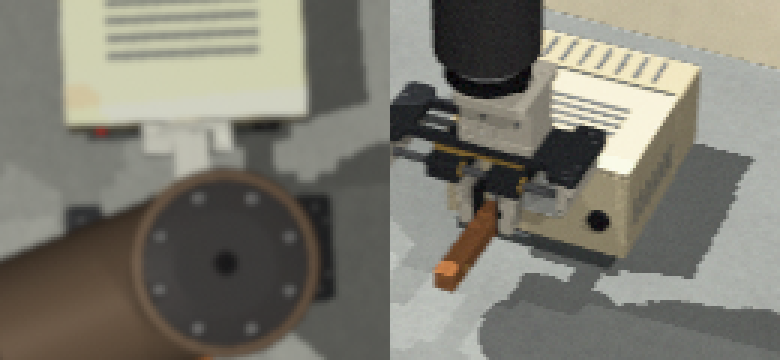

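The left crop (top view) shows the blade centred over the sill at about (190,140), short of the lip. The right crop (side view) shows the handle level in the jaws. Now I'll lower the blade and feel for the sill.

Emit:
arm_command(travel=[[0,0,-0.002],[0,0,-0.004],[0,0,-0.006],[0,0,-0.008],[0,0,-0.01],[0,0,-0.01]], delta_rot=[[0,0,0],[0,0,0],[0,0,0],[0,0,0],[0,0,0],[0,0,0]])

```text
time_s: 8.25
tcp_pos: [0.4715, -0.0179, 0.1165]
eef_rot: [-180.0, -0.0, -177.5]
contact_force: [-0.6, -0.8, -1.0]
gripper_width: 0.0198
gripper_force: 59.9
```

Emit:
arm_command(travel=[[0,0,-0.002],[0,0,-0.004],[0,0,-0.004]], delta_rot=[[0,0,0],[0,0,0],[0,0,0]])

```text
time_s: 8.62
tcp_pos: [0.4716, -0.0179, 0.1147]
eef_rot: [-180.0, 0.0, -177.5]
contact_force: [-1.0, 0.9, 2.1]
gripper_width: 0.0191
gripper_force: 59.9
```

```bash
python3 -c "
from h import *
s=r.get_state();print(s['contact_force'],s['moment'],s['tcp_pos'])"
```

```text
[-0.99633652  0.93743065  2.12349771] [0.06301286 0.24513664 0.0127403 ] [ 0.47159623 -0.0178928   0.11467825]
```

Emit:
arm_command(travel=[[0,0,-0.002],[0,0,-0.004],[0,0,-0.004]], delta_rot=[[0,0,0],[0,0,0],[0,0,0]])

```text
time_s: 9.0
tcp_pos: [0.4716, -0.0181, 0.113]
eef_rot: [-180.0, 0.0, -177.5]
contact_force: [-2.5, -0.5, 5.4]
gripper_width: 0.0198
gripper_force: 60.0
```

```bash
python3 -c "
from h import *
s=r.get_state();print(s['contact_force'],s['moment'],s['tcp_pos'])"
```

```text
[-2.54733911 -0.45453696  5.39584293] [-0.37488044  0.54628268 -0.1184669 ] [ 0.47162907 -0.0180613   0.11296552]
```

The force starts to rise at about TCP z 0.115, so the sill is at about 0.102 and h is about 9 mm, which agrees with the vision. I'll lift 3 mm and slide the blade in.

Emit:
arm_command(travel=[[0,0,0.006],[0.01,0.0004,0.006],[0.02,0.0009,0.006],[0.03,0.0013,0.006],[0.03,0.0013,0.006]], delta_rot=[[0,0,0],[0,0,0],[0,0,0],[0,0,0],[0,0,0]])

```text
time_s: 9.62
tcp_pos: [0.4869, -0.0172, 0.1153]
eef_rot: [-180.0, -0.0, -177.5]
contact_force: [-0.3, 0.6, -1.4]
gripper_width: 0.0197
gripper_force: 60.0
```

```bash
python3 -c "
from h import *
s=r.get_state();print(s['contact_force'],s['moment'],s['tcp_pos'])"
```

```text
[-0.27640514  0.64240969 -1.36347928] [-0.01953063 -0.04216779  0.0522747 ] [ 0.48690828 -0.01718234  0.11530814]
```

Emit:
arm_command(travel=[[0.012,0.0005,0],[0.024,0.001,0],[0.036,0.0016,0],[0.044,0.002,0],[0.044,0.002,0]], delta_rot=[[0,0,0],[0,0,0],[0,0,0],[0,0,0],[0,0,0]])

```text
time_s: 10.25
tcp_pos: [0.5088, -0.0162, 0.1154]
eef_rot: [-180.0, -0.0, -177.5]
contact_force: [-1.0, 0.1, -0.4]
gripper_width: 0.0193
gripper_force: 60.0
```

Emit:
arm_command(travel=[[0,0,0.008],[0,0,0.016],[0,0,0.024],[0,0,0.032],[0,0,0.042],[0,0,0.052],[0,0,0.062],[0,0,0.072],[0,0,0.08],[0,0,0.08]], delta_rot=[[0,0,0],[0,0,0],[0,0,0],[0,0,0],[0,0,0],[0,0,0],[0,0,0],[0,0,0],[0,0,0],[0,0,0]])

```text
time_s: 11.5
tcp_pos: [0.5085, -0.0162, 0.1559]
eef_rot: [180.0, 0.0, -177.5]
contact_force: [-1.0, 0.2, -3.8]
gripper_width: 0.0196
gripper_force: 60.0
```

```bash
python3 - <<'E'
from h import *
s=r.get_state();print(s['contact_force'],s['moment'],s['tcp_pos'])
t=cap("top","top4"); s=cap("side","side4")
a=cv2.resize(t['img'][130:250,270:400],None,fx=3,fy=3,interpolation=3); b=cv2.resize(s['img'][180:300,290:420],None,fx=3,fy=3,interpolation=3)
cv2.imwrite('pics/lift.png',np.hstack([a,b])[:,:,::-1])
E
```

```text
[-0.95142893  0.1991471  -3.84003909] [ 0.01139861  0.2464126  -0.02933999] [ 0.50852711 -0.0162293   0.15589176]
```

View pics/lift.png

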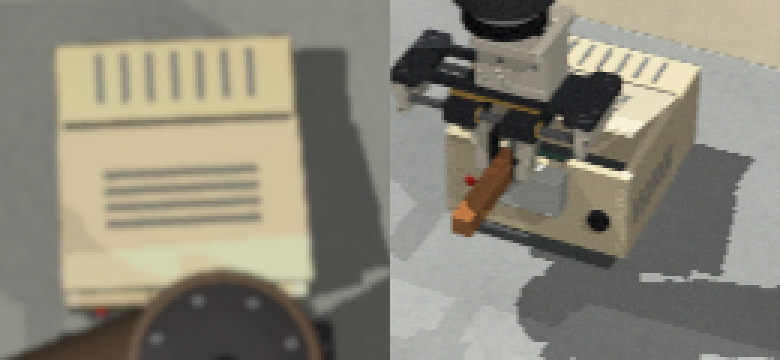

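The left crop shows the cover's front raised over the knife. The right crop shows a dark gap at the lip around (590,155), and the gripper carries about 3 N. I'll carry on along the hinge arc with the blade tip under the cover.

Emit:
arm_command(travel=[[0.006,0,0.016],[0.014,0.001,0.034],[0.022,0.001,0.05],[0.032,0.001,0.066],[0.042,0.002,0.08],[0.054,0.002,0.092],[0.066,0.003,0.104],[0.08,0.004,0.116],[0.094,0.004,0.126],[0.108,0.005,0.136],[0.124,0.005,0.144],[0.14,0.006,0.152],[0.156,0.007,0.158],[0.174,0.008,0.162],[0.192,0.008,0.166],[0.21,0.009,0.168],[0.226,0.01,0.168],[0.226,0.01,0.168]], delta_rot=[[0,0,0],[0,0,0],[0,0,0],[0,0,0],[0,0,0],[0,0,0],[0,0,0],[0,0,0],[0,0,0],[0,0,0],[0,0,0],[0,0,0],[0,0,0],[0,0,0],[0,0,0],[0,0,0],[0,0,0],[0,0,0]])

```text
time_s: 13.85
tcp_pos: [0.6229, -0.0111, 0.2397]
eef_rot: [-180.0, 0.1, -177.5]
contact_force: [0.2, 0.5, -1.4]
gripper_width: 0.0196
gripper_force: 60.0
```

```bash
python3 - <<'E'
from h import *
s=r.get_state();print(s['contact_force'],s['moment'],s['tcp_pos'])
t=cap("top","top5"); s=cap("side","side5")
a=cv2.resize(t['img'][120:250,270:400],None,fx=3,fy=3,interpolation=3); b=cv2.resize(s['img'][150:280,290:420],None,fx=3,fy=3,interpolation=3)
cv2.imwrite('pics/open.png',np.hstack([a,b])[:,:,::-1])
E
```

```text
[ 0.20813547  0.47661996 -1.40265261] [ 0.016281   -0.05456938 -0.00111735] [ 0.62287369 -0.01109045  0.23973464]
```

View pics/open.png

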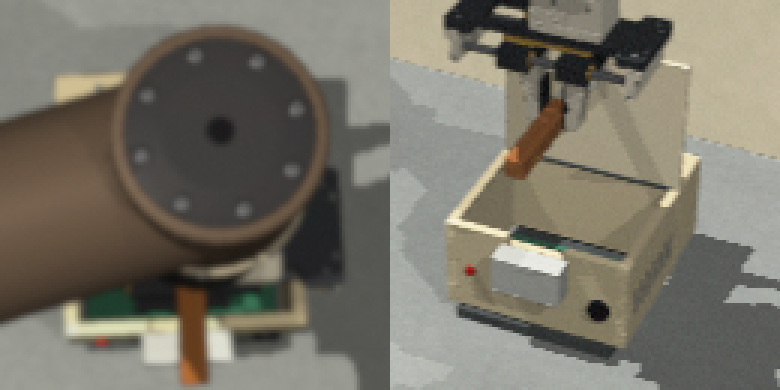

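The side crop shows the cover standing upright behind the open bay. Next I'll back off and lay the knife down in the clear space left of the unit.

Emit:
arm_command(travel=[[-0.1,0,0],[-0.2,0.05,0],[-0.268,0.15,0],[-0.268,0.25,-0.06],[-0.268,0.302,-0.16],[-0.268,0.302,-0.26],[-0.268,0.302,-0.35],[-0.268,0.302,-0.4],[-0.268,0.302,-0.42],[-0.268,0.302,-0.432],[-0.268,0.302,-0.432]], delta_rot=[[0,0,0],[0,0,0],[0,0,0],[0,0,0],[0,0,0],[0,0,0],[0,0,0],[0,0,0],[0,0,0],[0,0,0],[0,0,0]])

```text
time_s: 15.32
tcp_pos: [0.4881, 0.1401, 0.0242]
eef_rot: [180.0, 0.1, -177.5]
contact_force: [-0.5, 0.8, -1.0]
gripper_width: 0.0196
gripper_force: 60.0
```

Emit:
arm_command(travel=[[0,0,0],[0,0,0],[0,0,0],[0,0,0],[0,0,0]], delta_rot=[[0,0,0],[0,0,0],[0,0,0],[0,0,0],[0,0,0]], grip=1, newtons=20)

```text
time_s: 15.95
tcp_pos: [0.4876, 0.1398, 0.0236]
eef_rot: [180.0, 0.0, -177.5]
contact_force: [0.0, -0.2, -0.8]
gripper_width: 0.0639
gripper_force: 0.0
```

Emit:
arm_command(travel=[[0,0,0.1],[0,0,0.22],[0.05,0.06,0.32],[0.1,0.15,0.42],[0.144,0.25,0.52],[0.144,0.3,0.552],[0.144,0.3,0.552],[0.144,0.3,0.552]], delta_rot=[[0,0,0],[0,0,0],[0,0,0],[0,0,0],[0,0,0],[0,0,0],[0,0,0],[0,0,0]])

```text
time_s: 16.95
tcp_pos: [0.5589, 0.2895, 0.2986]
eef_rot: [-180.0, -0.1, -177.5]
contact_force: [0.2, -0.4, -0.4]
gripper_width: 0.0873
gripper_force: 0.0
```

```bash
python3 - <<'E'
from h import *
cap("wrist","wm1");t=cap("top","top6");s=cap("side","side6")
E
```

Emit:
arm_command(travel=[[-0.1,0,0],[-0.2,0,0],[-0.2,0,0],[-0.2,0,0]], delta_rot=[[0,0,0],[0,0,0],[0,0,0],[0,0,0]])

```text
time_s: 17.6
tcp_pos: [0.4596, 0.2894, 0.2998]
eef_rot: [180.0, 0.0, -177.5]
contact_force: [0.1, -0.5, 0.0]
gripper_width: 0.0874
gripper_force: 0.0
```

```bash
python3 - <<'E'
from h import *
b=cap("wrist","wm2");a=load('wm1');s=load('side6')
k=np.hstack([cv2.resize(a['img'],(400,300)),cv2.resize(b['img'],(400,300))])
k2=np.hstack([cv2.resize(s['img'],(400,300)),cv2.resize(load('top6')['img'],(400,300))])
cv2.imwrite('pics/m.png',np.vstack([k,k2])[:,:,::-1])
for c in(a,b):
    H,S,V=cv2.split(cv2.cvtColor(c['img'],cv2.COLOR_RGB2HSV))
    for n,m in(('blue',(H>100)&(H<130)&(S>100)),('white',(S<60)&(V>170))):
        for q in cv2.findContours(m.astype(np.uint8),cv2.RETR_EXTERNAL,cv2.CHAIN_APPROX_NONE)[0]:
            if cv2.contourArea(q)<400: continue
            print(n,np.round(q.reshape(-1,2).mean(0)),cv2.contourArea(q),[np.round(x,1) for x in cv2.minAreaRect(q)])
E
```

```text
blue [572. 180.] 1041.5 [array([574.8, 180.2]), array([76.8, 90.8]), np.float64(25.6)]
blue [436. 160.] 5042.0 [array([435.6, 160.5]), array([64. , 86.5]), np.float64(81.7)]
blue [329.  92.] 2425.0 [array([328.9,  92.3]), array([43.7, 57.9]), np.float64(1.7)]
blue [437.  26.] 2794.5 [array([439.3,  17.7]), array([61. , 97.4]), np.float64(71.6)]
white [572. 206.] 828.5 [array([572.5, 206.5]), array([23., 57.]), np.float64(90.0)]
white [442. 164.] 1446.5 [array([442. , 164.4]), array([31.7, 49.4]), np.float64(82.1)]
white [579. 164.] 1602.0 [array([578. , 160.9]), array([69.1, 34.3]), np.float64(1.7)]
white [178. 165.] 1338.0 [array([176.8, 163.1]), array([70.9, 25.2]), np.float64(85.2)]
white [329.  92.] 861.0 [array([329. ,  92.5]), array([37., 24.]), np.float64(90.0)]
white [543.  12.] 987.0 [array([541.5,   9.4]), array([40.6, 31.7]), np.float64(16.9)]
white [445.  13.] 1416.0 [array([447.5,  10.4]), array([36.4, 53.1]), np.float64(71.6)]
white [243.  47.] 7536.5 [array([259.3,  58.7]), array([116.8, 123. ]), np.float64(87.3)]
blue [553. 265.] 854.0 [array([554.7, 266.3]), array([6
[... 459 characters left out ...]
81.6)]
white [183. 275.] 609.0 [array([183.9, 273.5]), array([35.1, 22.9]), np.float64(84.8)]
white [561. 255.] 1524.0 [array([559.8, 252.3]), array([65.1, 36.4]), np.float64(9.3)]
white [323. 210.] 658.5 [array([323., 210.]), array([32., 22.]), np.float64(90.0)]
white [546. 173.] 408.0 [array([543.4, 171.8]), array([40.5, 44.3]), np.float64(64.3)]
white [141. 169.] 941.5 [array([139., 165.]), array([62., 42.]), np.float64(90.0)]
white [432. 144.] 1503.0 [array([432.4, 143.6]), array([32.1, 50.9]), np.float64(69.0)]
white [526. 113.] 1444.0 [array([526.3, 112.8]), array([39.7, 40.6]), np.float64(16.3)]
white [278.  95.] 17908.5 [array([278.1, 115.9]), array([162.7, 212.8]), np.float64(24.8)]
```

View pics/m.png

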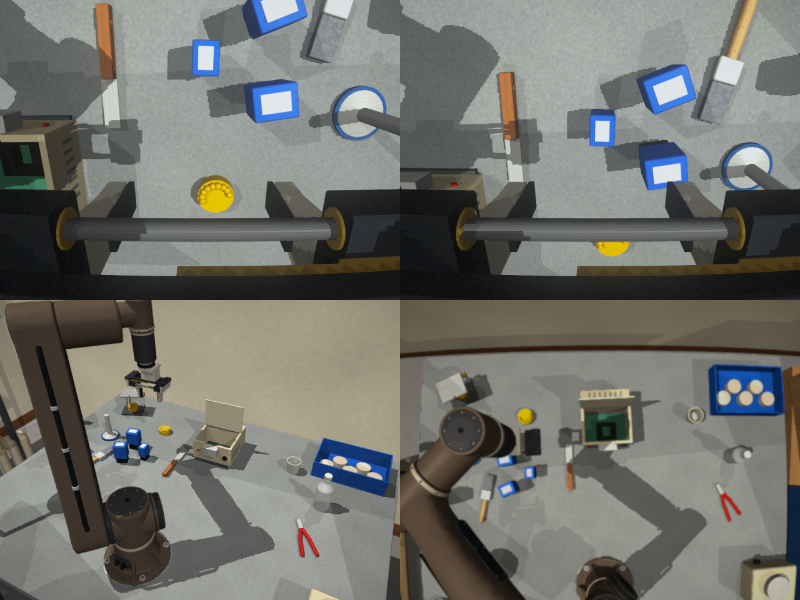

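The top row shows the small module at (206,57) and (602,130), the two larger look-alikes, and the knife lying flat beside the unit. The bottom row shows the cover standing open with the black socket visible. Next I'll triangulate the module's top and the socket.

```bash
python3 - <<'E'
from h import *
a=load('wm1');b=load('wm2')
def cen(c,box):
    H,S,V=cv2.split(cv2.cvtColor(c['img'],cv2.COLOR_RGB2HSV)); m=((S<60)&(V>170)).astype(np.uint8); k=np.zeros_like(m);u0,v0,u1,v1=box;k[v0:v1,u0:u1]=1
    q=max(cv2.findContours(m*k,cv2.RETR_EXTERNAL,cv2.CHAIN_APPROX_NONE)[0],key=cv2.contourArea);M=cv2.moments(q);return (M['m10']/M['m00'],M['m01']/M['m00']),q
p,qa=cen(a,(305,65,355,120));q,qb=cen(b,(295,180,350,235)); X,e=tri((a,b),(p,q)); print('patch',p,q,X,e)
# bright-blue top face + patch outline
for c,box in((a,(295,55,360,130)),(b,(285,160,355,245))):
    H,S,V=cv2.split(cv2.cvtColor(c['img'],cv2.COLOR_RGB2HSV)); u0,v0,u1,v1=box; sub=V[v0:v1,u0:u1][(H[v0:v1,u0:u1]>100)&(H[v0:v1,u0:u1]<130)&(S[v0:v1,u0:u1]>100)]
    print('V hist',np.percentile(sub,[5,25,50,75,95]))
    m=(((H>100)&(H<130)&(S>100)&(V>np.percentile(sub,50)*.85))|((S<60)&(V>170))).astype(np.uint8);k=np.zeros_like(m);k[v0:v1,u0:u1]=1
    w=max(cv2.findContours(m*k,cv2.RETR_EXTERNAL,cv2.CHAIN_APPROX_NONE)[0],key=cv2.contourArea).reshape(-1,2).astype(float)
    print(cv2.minAreaRect((onz(c,w,X[2])[:,:2]*1000).astype(np.float32)))
    print('patch rect',cv2.minAreaRect((onz(c,(qa if c is a else qb).reshape(-1,2).astype(float),X[2])[:,:2]*1000).astype(np.float32)))
E
```

```text
patch (328.77293844367017, 92.39140534262485) (323.35813718046063, 209.682105796001) [0.46631454 0.29119773 0.07777147] [np.float64(0.00010061004724510579), np.float64(0.0001006100472451276)]
V hist [159.95 226.   231.   233.   234.  ]
((466.2705078125, 291.49957275390625), (44.092952728271484, 33.98455810546875), 0.9485540390014648)
patch rect ((466.5211486816406, 291.2730407714844), (29.10348129272461, 19.52899932861328), 2.394129991531372)
V hist [105. 167. 227. 229. 231.]
((465.7522888183594, 291.8021545410156), (44.482765197753906, 33.437232971191406), 1.8790676593780518)
patch rect ((466.7412414550781, 291.05816650390625), (29.114049911499023, 19.524370193481445), 2.1546521186828613)
```

```bash
python3 - <<'E'
from h import *
a=load('wm1');b=load('wm2');t=load('top')
print(tri((a,b),((442,164.4),(427,277.2)))); print(tri((t,b),((169.9,302.8),(432.4,143.6))))
# socket in top6: view hinted; dark block inside bay
c=load('top6'); im=c['img']; print(proj(c,[[.6326,-.0107,.035]]))
g=cv2.resize(im[110:240,270:400],None,fx=4.5,fy=4.5,interpolation=3); cv2.imwrite('pics/sock.png',g[:,:,::-1])
E
```

```text
(array([0.51767226, 0.38456202, 0.0995521 ]), [np.float64(8.943872913674006e-06), np.float64(8.943872913607266e-06)])
(array([0.4026745 , 0.37448934, 0.10022173]), [np.float64(0.0005501190908369408), np.float64(0.0005501190908369413)])
[[329.23134794 208.71529839]]
```

View pics/sock.png

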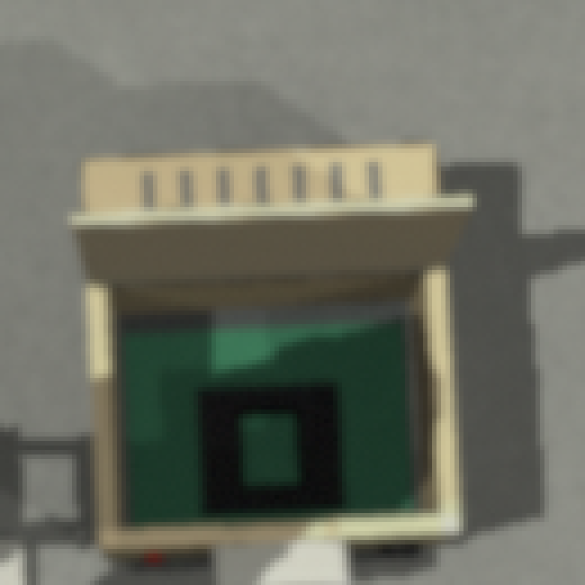

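In the top crop the socket hole spans about (241,413) to (299,487), and the cover stands upright. The look-alikes are 100 mm tall, so the gripper body must stay above that. I'll measure the socket properly with the wrist camera.

Emit:
arm_command(travel=[[0.52,-0.6,0.08],[0.52,-0.6,0.08],[0.52,-0.6,0.08],[0.52,-0.6,0.08],[0.52,-0.6,0.08],[0.52,-0.6,0.08],[0.52,-0.6,0.08],[0.52,-0.6,0.08],[0.52,-0.6,0.08],[0.52,-0.6,0.08]], delta_rot=[[0,0,0],[0,0,0],[0,0,0],[0,0,0],[0,0,0],[0,0,0],[0,0,0],[0,0,0],[0,0,0],[0,0,0]], grip=0.7)

```text
time_s: 18.9
tcp_pos: [0.7193, -0.0096, 0.3396]
eef_rot: [180.0, -0.0, -177.5]
contact_force: [0.5, -0.7, -0.1]
gripper_width: 0.061
gripper_force: 0.0
```

```bash
python3 - <<'E'
from h import *
cap("wrist","ws1")
E
```

Emit:
arm_command(travel=[[-0.1,0,0],[-0.16,0,0],[-0.16,0,0],[-0.16,0,0]], delta_rot=[[0,0,0],[0,0,0],[0,0,0],[0,0,0]])

```text
time_s: 19.45
tcp_pos: [0.6397, -0.0096, 0.3403]
eef_rot: [180.0, 0.1, -177.4]
contact_force: [0.6, 0.3, 0.6]
gripper_width: 0.0613
gripper_force: 0.0
```

```bash
python3 - <<'E'
from h import *
cap("wrist","ws2"); o=[]
for n in('ws1','ws2'):
    c=load(n); u,v=proj(c,[[.6326,-.0107,.035]])[0]; print(n,u,v)
    u,v=int(u),int(v); v0=max(v-60,0);s=c['img'][v0:v0+120,u-65:u+65]; print(u-65,v0); o.append(cv2.resize(s,None,fx=3,fy=3,interpolation=3))
    g=cv2.cvtColor(c['img'],cv2.COLOR_RGB2GRAY); print(g[v,u-50:u+50:2]); print(g[v0:v0+120:2,u]); 
cv2.imwrite('pics/sock2.png',np.hstack(o)[:,:,::-1])
E
```

```text
ws1 324.1972218973156 100.14004344205884
259 40
[109  73  77  75  78  67  52  59  53  57  51  54  53  51  57  52  52  50
 107 119 118 121 121 124 119 121 125  72  70  68  73  69  68  40  39  55
  54  55  55  62  57  52  54  56  57  70  74  73  72  72]
[125  99  95  96  93  94  86  87  87  87  86  85  72  66  68  62  63  62
  54  51  66 110 127 128 126 124 124 122 127 122 121 123 122 124 122 120
 119 119 119 122  72  47  51  51  49  50  48  54  68 121 123 121 124 122
 135 136 137 137 136 137]
ws2 320.6375969607019 177.68764414176908
255 117
[128 131  84  80  83  82  82  59  57  62  65  63  66  63  61  64  65  62
  69 129 128 130 128 129 128 126 131  96  83  81  79  78  72  58  64  64
  62  65  62  64  64  68  65  68  72  83  84  86  85  81]
[249 250 250 249 242 250 250 249 250 247 120 104 140  78  82  83  84  82
  78  75  72 137 137 136 138 134 132 132 132 130 126 129 130 127 128 128
 125 119  47  47  54  55  54  53  50  51  69 124 125 125 127 138 140 138
 138 139 139 140 139 109]
```

View pics/sock2.png

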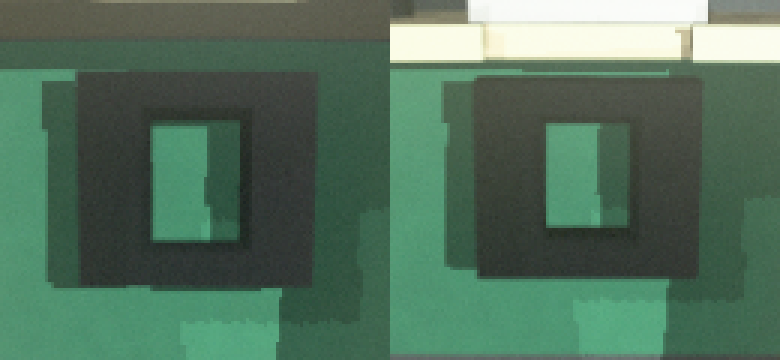

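Both crops show the black socket block: left (79,72) to (317,288), right (477,78) to (701,277), with the hole in its middle. Now I'll cast rays through these corners onto z = 0.035.

```bash
python3 - <<'E'
from h import *
for n,u0,v0,x0,q in(('ws1',259,40,0,[(79,72),(317,72),(313,288),(79,288)]),('ws2',255,117,390,[(476,78),(702,78),(698,277),(477,277)])):
    c=load(n); p=[((x-x0)/3+u0-.33,y/3+v0-.33) for x,y in q]; w=onz(c,p,.035); print(n,w.round(4)[:,:2].tolist(),w.mean(0).round(4), np.linalg.norm(w[0]-w[1]),np.linalg.norm(w[1]-w[2]))
    h=[(150,121),(240,121),(240,242),(150,242)] if n=='ws1' else [(545,123),(630,123),(630,228),(545,228)]
    w=onz(c,[((x-x0)/3+u0-.33,y/3+v0-.33) for x,y in h],.011); print('hole floor',w.mean(0).round(4),w.round(4)[:,:2].tolist())
E
```

```text
ws1 [[0.5994, -0.051], [0.5958, 0.0273], [0.666, 0.0309], [0.6696, -0.0494]] [ 0.6327 -0.0106  0.035 ] 0.07847428963627717 0.07026853959522872
hole floor [ 0.6327 -0.0111  0.011 ] [[0.6127, -0.0278], [0.6113, 0.0037], [0.6527, 0.006], [0.6541, -0.0262]]
ws2 [[0.5977, -0.051], [0.5942, 0.0271], [0.665, 0.0306], [0.6685, -0.0493]] [ 0.6313 -0.0106  0.035 ] 0.07816631401814701 0.07087981160713269
hole floor [ 0.6341 -0.0108  0.011 ] [[0.6152, -0.0273], [0.6138, 0.004], [0.6531, 0.0061], [0.6545, -0.0259]]
```

Emit:
arm_command(travel=[[-0.1,0.09,0],[-0.18,0.18,0],[-0.25,0.28,-0.02],[-0.3,0.38,-0.08],[-0.347,0.49,-0.14],[-0.347,0.59,-0.22],[-0.347,0.603,-0.3],[-0.347,0.603,-0.38],[-0.347,0.603,-0.44],[-0.347,0.603,-0.49],[-0.347,0.603,-0.53],[-0.347,0.603,-0.544],[-0.347,0.603,-0.544]], delta_rot=[[0,0,0],[0,0,0],[0,0,0],[0,0,0],[0,0,0],[0,0,0],[0,0,0],[0,0,0],[0,0,0],[0,0,0],[0,0,0],[0,0,0],[0,0,0]])

```text
time_s: 21.12
tcp_pos: [0.4662, 0.2914, 0.0672]
eef_rot: [-180.0, -0.0, -177.5]
contact_force: [-0.7, 0.7, -0.3]
gripper_width: 0.0611
gripper_force: 0.0
```

Emit:
arm_command(travel=[[0,0,0],[0,0,0],[0,0,0],[0,0,0],[0,0,0]], delta_rot=[[0,0,0],[0,0,0],[0,0,0],[0,0,0],[0,0,0]], grip=0, newtons=25)

```text
time_s: 21.75
tcp_pos: [0.4663, 0.2916, 0.0681]
eef_rot: [180.0, 0.0, -177.5]
contact_force: [-1.2, 0.3, 4.1]
gripper_width: 0.0362
gripper_force: 24.8
```

Opening 36.2 mm, so this is the right module.

Emit:
arm_command(travel=[[0,0,0.08],[0,0,0.18],[0,0,0.27],[0.06,-0.1,0.284],[0.12,-0.2,0.284],[0.18,-0.3,0.284],[0.24,-0.4,0.284],[0.3,-0.5,0.284],[0.332,-0.604,0.284],[0.332,-0.604,0.284],[0.332,-0.604,0.2],[0.332,-0.604,0.13],[0.332,-0.604,0.09],[0.332,-0.604,0.09],[0.332,-0.604,0.09]], delta_rot=[[0,0,0],[0,0,0],[0,0,0],[0,0,0],[0,0,0],[0,0,0],[0,0,0],[0,0,0],[0,0,0],[0,0,0],[0,0,0],[0,0,0],[0,0,0],[0,0,0],[0,0,0]])

```text
time_s: 23.62
tcp_pos: [0.6324, -0.0102, 0.1134]
eef_rot: [-180.0, 0.0, -177.5]
contact_force: [0.8, -0.5, -1.7]
gripper_width: 0.0357
gripper_force: 24.8
```

Emit:
arm_command(travel=[[0,0,-0.008],[0,0,-0.016],[0,0,-0.024],[0,0,-0.032],[0,0,-0.032]], delta_rot=[[0,0,0],[0,0,0],[0,0,0],[0,0,0],[0,0,0]])

```text
time_s: 24.25
tcp_pos: [0.6317, -0.0108, 0.096]
eef_rot: [-180.0, -0.1, -177.5]
contact_force: [-0.1, 0.1, -1.8]
gripper_width: 0.036
gripper_force: 24.8
```

It is 7 mm into the hole without any contact force, so I'll go on home.

Emit:
arm_command(travel=[[0,0,-0.008],[0,0,-0.016],[0,0,-0.024],[0,0,-0.032],[0,0,-0.036],[0,0,-0.036]], delta_rot=[[0,0,0],[0,0,0],[0,0,0],[0,0,0],[0,0,0],[0,0,0]])

```text
time_s: 25.0
tcp_pos: [0.6321, -0.0107, 0.0791]
eef_rot: [-180.0, 0.0, -177.5]
contact_force: [-2.9, 1.1, 4.1]
gripper_width: 0.0364
gripper_force: 24.8
```

Emit:
arm_command(travel=[[0,0,0],[0,0,0],[0,0,0],[0,0,0]], delta_rot=[[0,0,0],[0,0,0],[0,0,0],[0,0,0]], grip=0.7)

```text
time_s: 25.5
tcp_pos: [0.6321, -0.0107, 0.0785]
eef_rot: [-180.0, -0.0, -177.5]
contact_force: [-0.4, -0.1, 0.4]
gripper_width: 0.0607
gripper_force: 0.0
```

Emit:
arm_command(travel=[[0,0,0.06],[0,0,0.16],[0,0,0.26],[0,0,0.36],[-0.08,0,0.46],[-0.18,0,0.5],[-0.18,0,0.52],[-0.18,0,0.52]], delta_rot=[[0,0,0],[0,0,0],[0,0,0],[0,0,0],[0,0,0],[0,0,0],[0,0,0],[0,0,0]])

```text
time_s: 26.5
tcp_pos: [0.5424, -0.0106, 0.3396]
eef_rot: [180.0, 0.1, -177.5]
contact_force: [-0.1, -0.2, 0.5]
gripper_width: 0.0614
gripper_force: 0.0
```

```bash
python3 - <<'E'
from h import *
w=cap("wrist","wf");s=cap("side","sf")
H,S,V=cv2.split(cv2.cvtColor(w['img'],cv2.COLOR_RGB2HSV))
m=((H>100)&(H<130)&(S>100)&(V>60)).astype(np.uint8); m[:,:200]=0;m[:,440:]=0;m[340:]=0
q=max(cv2.findContours(m,cv2.RETR_EXTERNAL,cv2.CHAIN_APPROX_NONE)[0],key=cv2.contourArea).reshape(-1,2).astype(float)
print(cv2.minAreaRect((onz(w,q,.087)[:,:2]*1000).astype(np.float32)))
M=((S<60)&(V>150)).astype(np.uint8); u,v=q.mean(0).astype(int); k=np.zeros_like(M); k[v-25:v+25,u-30:u+30]=1
p=max(cv2.findContours(M*k,cv2.RETR_EXTERNAL,cv2.CHAIN_APPROX_NONE)[0],key=cv2.contourArea).reshape(-1,2).astype(float)
print('patch @.087',cv2.minAreaRect((onz(w,p,.087)[:,:2]*1000).astype(np.float32)))
a=cv2.resize(w['img'],(400,300));b=cv2.resize(s['img'][180:300,250:410],(400,300),interpolation=3)
cv2.imwrite('pics/fin.png',np.hstack([a,b])[:,:,::-1])
E
```

```text
((623.5842895507812, -11.290878295898438), (61.386817932128906, 36.31631088256836), 1.5660827159881592)
patch @.087 ((632.3548583984375, -11.544483184814453), (29.764144897460938, 19.421192169189453), 2.506208658218384)
```

That makes 12 pictures viewed, over the limit of 10, so I'll check the rest by numbers only: a second wrist view for the module's seated height.

Emit:
arm_command(travel=[[0.1,0,0],[0.2,0,0],[0.26,0,0],[0.26,0,0],[0.26,0,0]], delta_rot=[[0,0,0],[0,0,0],[0,0,0],[0,0,0],[0,0,0]])

```text
time_s: 27.22
tcp_pos: [0.6719, -0.0109, 0.3367]
eef_rot: [-180.0, -0.2, -177.5]
contact_force: [-0.5, -0.0, -0.6]
gripper_width: 0.0611
gripper_force: 0.0
```

```bash
python3 - <<'E'
from h import *
a=load('wf');b=cap("wrist","wf2")
def cen(c):
    H,S,V=cv2.split(cv2.cvtColor(c['img'],cv2.COLOR_RGB2HSV)); u,v=proj(c,[[.632,-.011,.087]])[0].astype(int)
    M=((S<60)&(V>150)).astype(np.uint8);k=np.zeros_like(M);k[max(v-22,0):v+22,u-17:u+17]=1
    q=max(cv2.findContours(M*k,cv2.RETR_EXTERNAL,cv2.CHAIN_APPROX_NONE)[0],key=cv2.contourArea);m=cv2.moments(q);print(cv2.contourArea(q),cv2.boundingRect(q));return m['m10']/m['m00'],m['m01']/m['m00']
print(tri((a,b),(cen(a),cen(b))))
# cover angle: top edge of the upright cover in the top view
t=cap("top","tf")['img']; s=r.get_state(); print(s['time_s'])
# knife handle height, from the earlier two wrist views
a=load('wm1');b=load('wm2');P=[]
for c in(a,b):
    H,S,V=cv2.split(cv2.cvtColor(c['img'],cv2.COLOR_RGB2HSV));m=((H<18)&(S>120)).astype(np.uint8);m[:,:100]=0;m[:,230:]=0
    q=max(cv2.findContours(m,cv2.RETR_EXTERNAL,cv2.CHAIN_APPROX_NONE)[0],key=cv2.contourArea); x=cv2.minAreaRect(q); bx=cv2.boxPoints(x);i=bx[:,1].argsort();P.append((bx[i[:2]].mean(0),bx[i[2:]].mean(0)))
print([tri((a,b),(P[0][i],P[1][i]))[0].round(4) for i in(0,1)])
E
```

```text
506.0 (307, 268, 20, 28)
671.5 (312, 137, 23, 34)
(array([ 0.63233104, -0.01143644,  0.08686544]), [np.float64(0.00014029860972910192), np.float64(0.0001402986097291021)])
27.325
[array([0.3926, 0.1373, 0.0181]), array([0.5008, 0.1435, 0.0232])]
```

```bash
python3 -c "
from plant import close_job
print(close_job())"
```

```text
the job is handed in; nothing more can be done
None
```

The job is handed in at about 27 s: the cover was pried ajar with the knife and swung upright, the knife lies flat clear of the unit, and the module sits fully home (top measured at 86.9 mm, 87 expected). No verdict was returned, the cover angle was judged only by eye, and I viewed 12 pictures against the limit of 10.

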